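# Lay out a glass set on the inspection bench

### The job

Lay the green glass set out for inspection, in this order: stand the jar in the middle of the round stand, put its lid on it, then stand the tumbler on the bench exactly midway between the round stand and the jug, in line with them, and last stand the small glass on the bench straight in front of the jug's spout (the side away from its handle), about 5 cm clear of the jug's belly. Leave the jug, the cork block, the felt wheel, the white stone and the brush where they are, and do not tip any glass over.

Things in the scene. Friction and masses are not known exactly. Their poses are not given: they have to be found in the camera images.
- jar: Squat open jar of green glass, straight round side, 68 mm across, 70 mm high, mouth 58 mm across, wall 5 mm, 0.25 kg. Loose, upright. Origin: centre of its underside, z up.
- lid: The jar's green glass lid, loose, upright on its plug. From below: plug 10 mm high, 40 mm across below and 46 above; round plate 70 mm across, 6 mm thick; upright round knob 24 mm across, 24 mm high; 40 mm in all, 0.1 kg. Origin: centre of the plug's underside, z up. Seated, the plug hangs in the jar's mouth, the plate on its rim, the origin 60 mm above the jar's.
- tumbler: Tall open drinking glass of green glass, straight round side, 56 mm across, 100 mm high, 0.22 kg. Loose, upright. Origin: centre of its underside, z up.
- small_glass: Small open glass of green glass, straight round side, 42 mm across, 58 mm high, 0.1 kg. Loose, upright. Origin: centre of its underside, z up.
- stand: Round inspection stand fixed to the bench: steel disc with a black rubber top, 140 mm across, 30 mm high. Origin: centre of its underside, z up; its top is 30 mm above the origin.
- jug: Green glass jug, knobbly sides, spout and loop handle, 160 mm high, belly 110 mm across (116 over the knobs), 1.2 kg, loose; leave it. Origin: centre of its underside, z up. The spout at the rim points along the jug's own -x axis (roughly towards the robot) and reaches 75 mm from the jug's axis; the handle is at the back, on +x, and reaches 90 mm.
- cork_block: Bystander: loose cork block, 70 x 36 x 22 mm (x, y, z). Origin: centre of its underside. Leave it.
- felt_wheel: Bystander: loose grey felt polishing wheel lying flat, 70 mm across, 18 mm high, with a dark steel hub. Origin: centre of its underside. Leave it.
- dressing_stone: Bystander: loose white dressing stone, 60 x 80 x 40 mm (x, y, z), beyond the set. Origin: centre of its underside. Leave it.
- brush: Bystander: hand brush, 170 mm long, lying on the bench along its own x axis, handle to -x. Origin near its middle, on the underside. Leave it.

How it is judged (in metres and radians):
On the way, in this order (a step that is already met when the one before it is completed fails the run):
1. the jar stands in the middle of the round stand, let go (horizontal distance between jar and stand below 0.012 m and z of jar in the frame of stand between 0.025 and 0.035 m and angle between jar's own z axis and vertical below 0.12 rad and contact force between jar and the fingers below 0.3 N), for 0.2 s.
2. the lid sits on the jar, let go (horizontal distance between lid and jar below 0.009 m and z of lid in the frame of jar between 0.055 and 0.064 m and angle between lid's own z axis and vertical below 0.12 rad and contact force between lid and the fingers below 0.3 N), for 0.2 s.
3. the tumbler stands midway between stand and jug, let go (x of tumbler in the frame of stand between -0.015 and 0.015 m and horizontal distance between tumbler and stand below 0.175 m and horizontal distance between tumbler and jug below 0.175 m and height (world z) of tumbler below 0.006 m and angle between tumbler's own z axis and vertical below 0.12 rad and contact force between tumbler and the fingers below 0.3 N), for 0.2 s.
4. the small glass stands in front of the jug's spout, let go (x of small_glass in the frame of jug between -0.155 and -0.099 m and y of small_glass in the frame of jug between -0.02 and 0.02 m and height (world z) of small_glass below 0.006 m and angle between small_glass's own z axis and vertical below 0.12 rad and contact force between small_glass and the fingers below 0.3 N), for 0.2 s.
At the end, for the whole second after the job is handed in: Jar upright within 12 mm of the stand's centre; lid seated; tumbler within 15 mm of the stand-jug line and about 15 mm of its midpoint; small glass within 20 mm of the spout's line, 23 to 79 mm clear of the 110 mm belly; all upright, let go, at rest (horizontal distance between jar and stand below 0.012 m and z of jar in the frame of stand between 0.025 and 0.035 m and angle between each of jar, lid, tumbler, small_glass's own z axis and vertical below 0.12 rad and horizontal distance between lid and jar below 0.009 m and z of lid in the frame of jar between 0.055 and 0.064 m and x of tumbler in the frame of stand between -0.015 and 0.015 m and horizontal distance between tumbler and stand below 0.175 m and horizontal distance between tumbler and jug below 0.175 m and height (world z) of each of tumbler, small_glass below 0.006 m and x of small_glass in the frame of jug between -0.155 and -0.099 m and y of small_glass in the frame of jug between -0.02 and 0.02 m and linear speed of each of jar, lid, tumbler, small_glass below 0.02 m/s); the robot touches nothing.
It fails at once if the jug is shifted more than 20 mm (distance of jug from where it was at the start of the episode above 0.02 m).
It fails at once if a bystander (cork block, felt wheel, stone, brush) is shifted more than 25 mm (distance of any of cork_block, felt_wheel, dressing_stone, brush from where it was at the start of the episode above 0.025 m).
It fails at once if a piece of glass is tipped over (angle between any of jar, lid, tumbler, small_glass, jug's own z axis and vertical above 0.8 rad).
It also fails if it takes over 125 s, if anything falls off the work surface, if the arm or the gripper's body presses on something with over 40 N, if the wrist force passes 120 N, or if a joint passes its speed limit or range.

### The arm

A 6-joint arm with a two-finger parallel gripper is mounted at the origin on the work surface. World frame = base frame: x ahead of the robot, y to its left, z up, the work surface at z = 0. Lengths are in mm, angles in rad, forces in N, time in s.
With the tool pointing down it reaches from about 275 to 825 mm from the base axis. Payload 4.9 kg.
Tool frame: the origin (TCP) lies at the very end of the fingers, on their centre line; the grasp point (between the pads) lies 19 mm behind it; z points along the fingers, y is the line along which they close (so a half turn about z gives the same grasp; the last joint's range is limited). The gripper opens to 85 mm and grips with 20 to 120 N. Pads are 22 mm wide; open, the fingers measure 114 mm over their backs; the gripper's body (76 mm by 85 mm) begins 54 mm behind the grasp point. The pads swing forward as they close: fully open they stand 13 mm farther back than shut.
Start: joints at [1.061, 0.326, -0.193, 1.052, 0, 1.437], TCP at [201.855, 511.638, 231.281] pointing down, gripper open.
Joint ranges: [-2.65, 2.65], [-0.97, 1.79], [-1.3, 1.35], [-1.93, 2.1], [-1.47, 1.37], [-3.14, 3.14]. Speed limits (rad/s): [2.57, 2.57, 3.14, 3.14, 3.14, 3.14].

### API

Orientations are given as [roll, pitch, yaw] about the fixed x, y, z axes, in that order (R = Rz(yaw) Ry(pitch) Rx(roll)).
In Python, from bench import bot, solve_ik, imaging gives the robot as it stands. Calls block until the motion is done:
- bot.move_ptp(position, orientation): joint-space move of the TCP to a pose.
- bot.movel(position, rot=None, max_speed=150, threshold=None): straight line of the TCP; rot=None keeps the orientation; max_speed is the mean speed in mm/s. With threshold (N) it stops when the force on the tool has changed by that much, and returns True; else False.
- bot.move_j(angles): joint-space move.
- bot.grip(opening, effort=None): opening from 0.0 (shut) to 1.0 (fully open); effort is the grip in N (None keeps the last); returns when the fingers have stopped.
- bot.dwell(seconds).
- solve_ik(position, orientation): joint angles nearest the present ones, or None.
- bot.get_state(): the state.
- imaging.capture(name): name is "scene" or "top" or "wrist"; returns the picture (480x640x3 uint8, blue, green, red); there is no depth.
- imaging.camera_model(name): a dict with "K" (3x3 intrinsics, pixels), "k1" (the pictures are not rectified: a ray, as slopes to the right and down, at radius r is drawn at 1 + k1 r^2 times it, then the intrinsics apply), "position" and "rotation" of the camera in the world. Camera axes: x right, y up, looking along -z (the intrinsics and any distortion apply to the point x, -y, -z); pixel columns grow to the right and rows downward; lengths in mm; the calibration is good to about 2 mm. A picture is of the moment at which its call begins: read the wrist's pose just before it. camera_model takes no time and is no camera call; for the wrist camera it gives the pose at the moment of the call.
A pose or a line that the arm cannot do raises bot.IKError and nothing moves.
- bot.sign_off(): hands the job in; it is judged then, once.
The state is a dict: "t": time; "qpos": joint angles; "joint_velocities": joint speeds; "effort": joint torques, N m; "tcp_pos": TCP position; "orientation": TCP orientation; "contact_force": force on the tool from outside, world axes, zero at the start; "wrist_torque": the same for the moment, N m; "opening": opening from 0.0 (shut) to 1.0 (fully open); "gripper_force": force on a finger pad.
Only numpy, scipy, OpenCV 4.12 (cv2) and the standard library are available. Lean on these libraries where they do the work, as an engineer would, in place of code of your own. Each camera call takes 0.05 s, during which the arm holds its last target. There are 200 camera calls.

## Working session

There is one attempt and no reset: what is moved stays moved. The work goes in short steps, each a Python script; the robot and the scene stay as the last script left them, time stands still between calls to the robot, and variables do not carry over. Pictures are saved under pics/ and viewed, at most 14 in all, crops included, and the job is handed in when it is done.

```bash
ls; mkdir -p pics; python3 - <<'E'
from bench import bot, solve_ik, imaging
import cv2
for n in("scene","top"):
    cv2.imwrite(f"pics/{n}0.png",imaging.capture(n)); m=imaging.camera_model(n); print(n,m)
print(bot.get_state())
E
```

```text
pics
scene {'K': array([[513.73772294,   0.        , 326.74997605],
       [  0.        , 513.73772294, 240.98914902],
       [  0.        ,   0.        ,   1.        ]]), 'k1': 0.013408307983555122, 'position': array([1210.51628101,  410.23688484,  671.40997178]), 'rotation': array([ 0.85402643, -0.02183731,  2.13031411])}
top {'K': array([[483.56159103,   0.        , 312.8046832 ],
       [  0.        , 483.56159103, 233.19563658],
       [  0.        ,   0.        ,   1.        ]]), 'k1': -0.13343225646748197, 'position': array([ 453.8241112 ,    5.31857523, 1182.57607165]), 'rotation': array([ 1.15371844e-01, -8.99893137e-04, -1.56004097e+00])}
{'t': 0.1, 'qpos': array([ 1.06079285e+00,  3.26909796e-01, -1.93456563e-01,  1.05200886e+00,
       -2.94958982e-06,  1.43662125e+00]), 'joint_velocities': array([-5.40463007e-04, -2.08512770e-03,  2.89229457e-03, -5.83786451e-04,
       -8.28576228e-04,  4.33550188e-05]), 'effort': array([ 7.42269531e-04, -4.44237757e+01,  2.63038141e+01,  7.89991143e-03,
       -1.49703424e-04, -5.51220509e-06]), 'tcp_pos': array([201.59880221, 511.16979027, 230.56871245]), 'orientation': array([-3.14002756e+00, -2.08289711e-04,  2.76576410e+00]), 'contact_force': array([ 0.22822956, -0.32690247,  0.12788025]), 'wrist_torque': array([ 0.0317649 , -0.01741106, -0.0026023 ]), 'gripper_force': 0.0, 'opening': 0.9996679575676809}
```

View pics/top0.png

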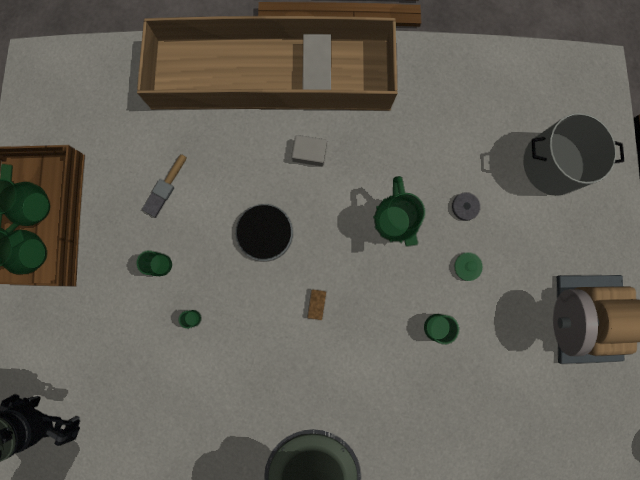

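View pics/scene0.png

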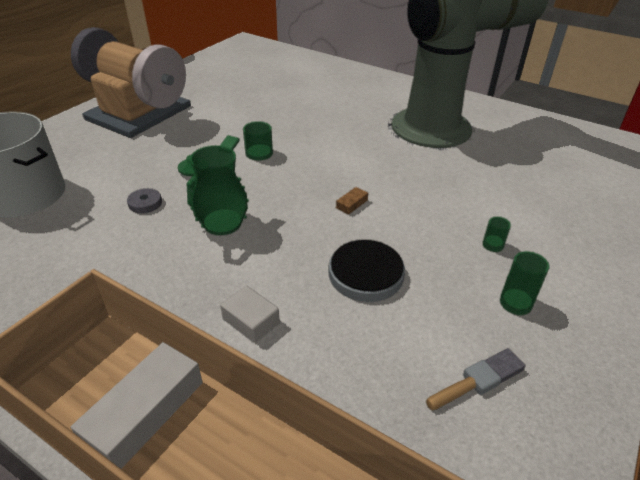

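The top picture shows the stand at (264,232), tumbler (155,264), small glass (190,318), jar (441,328), lid (468,266), and jug about (398,218) with its handle at (399,186) and spout at (412,240). Next I'll enlarge these areas.

```bash
python3 - <<'E'
import cv2,numpy as np
a=cv2.imread("pics/top0.png")
def crop(n,x,y,w,h,s):
    c=cv2.resize(a[y:y+h,x:x+w],None,fx=s,fy=s,interpolation=cv2.INTER_CUBIC)
    c=np.clip(c.astype(float)*1.6,0,255).astype(np.uint8)
    for i in range(0,w,10):
        cv2.line(c,(i*s,0),(i*s,8),(0,0,255),1); 
        if i%20==0: cv2.putText(c,str(x+i),(i*s,18),0,.35,(0,0,255),1)
    for j in range(0,h,10):
        cv2.line(c,(0,j*s),(8,j*s),(0,0,255),1)
        if j%20==0: cv2.putText(c,str(y+j),(9,j*s+4),0,.35,(0,0,255),1)
    cv2.imwrite(n,c)
crop("pics/cj.png",360,170,130,100,6)
crop("pics/cr.png",400,240,100,110,5)
crop("pics/cl.png",120,200,180,140,4)
E
```

```text
(no output)
```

View pics/cj.png

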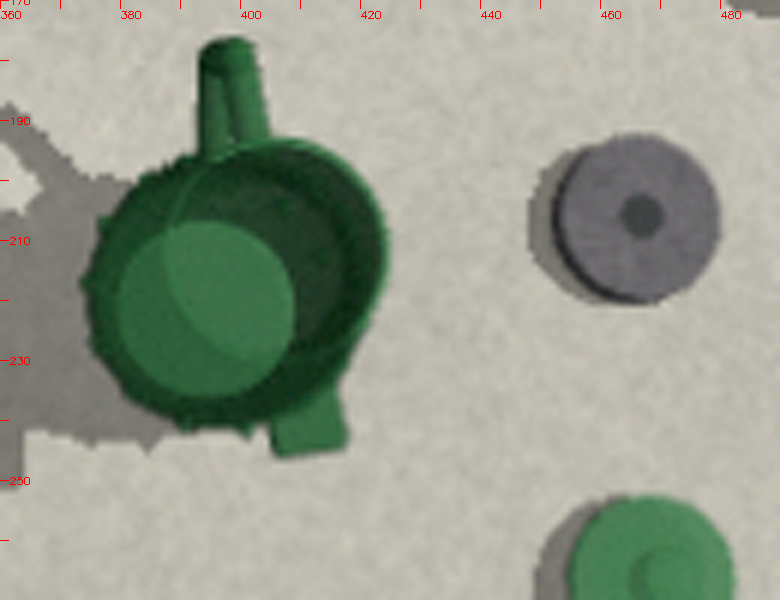

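View pics/cr.png

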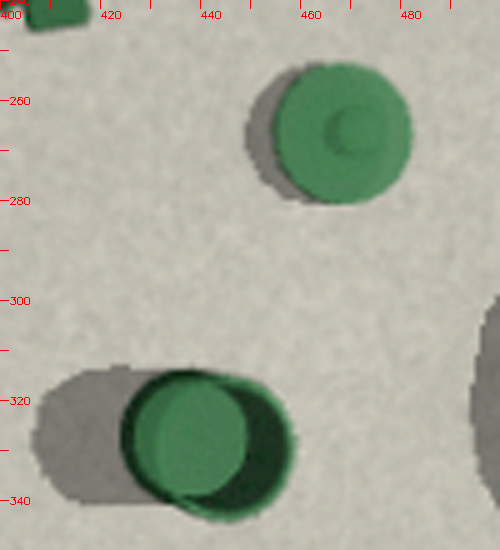

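View pics/cl.png

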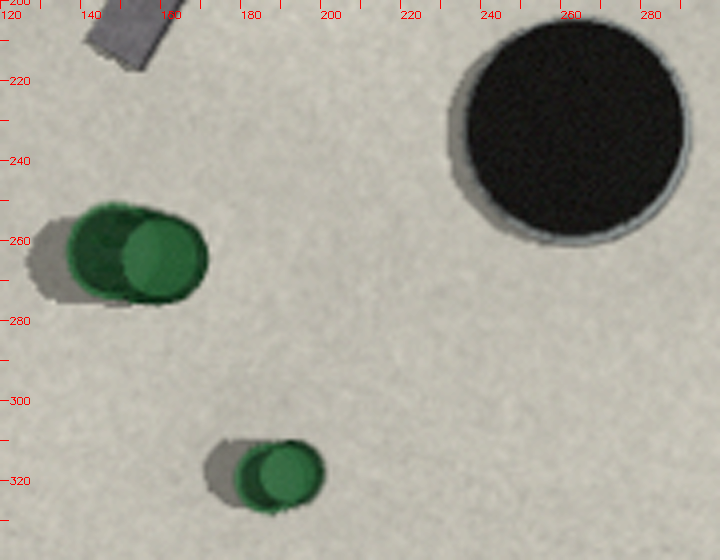

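Readings (full-picture px):
- **Stand:** rubber top centre (263.8,231.7).
- **Jug:** floor (394.6,221.5), rim (406,211.6), spout tip (411.6,245), handle end (397.8,176.3).
- **Lid:** plate (468.6,266.6), knob (471.2,266.2).
- **Jar:** floor (437.9,327.7), rim (444.2,329.6).
- **Tumbler:** rim (149.3,262.8), base (160.5,264.5).
- **Small glass:** rim (187.8,319.5), base (192.6,318.6).

```bash
cat > h.py <<'E'
from bench import bot, solve_ik, imaging
import numpy as np, cv2
from scipy.spatial.transform import Rotation as Ro
def unproj(cam,u,v,z):
    m=imaging.camera_model(cam); K=m["K"]
    d=np.array([u-K[0,2],v-K[1,2]])/K[0,0]; s=d.copy()
    for _ in range(20): s=d/(1+m["k1"]*(s@s))
    R=m["rotation"]; R=Ro.from_euler("xyz",R).as_matrix() if np.ndim(R)==1 else R
    r=R@np.array([s[0],-s[1],-1]); p=np.array(m["position"])
    return (p+r*(z-p[2])/r[2])[:2]
E
python3 - <<'E'
from h import *
for n,u,v,z in [("stand",263.8,231.7,30),("jugfloor",394.6,221.5,6),("jugrim",406,211.6,160),("spout",411.6,245,155),("handle",397.8,176.3,120),("lid",468.6,266.6,15),("knob",471.2,266.2,40),("jarfl",437.9,327.7,5),("jarrim",444.2,329.6,70),("tumrim",149.3,262.8,100),("tumbase",160.5,264.5,0),("smrim",187.8,319.5,58),("smbase",192.6,318.6,0),("cork",316,305,22)]:
    print(n,unproj("top",u,v,z).round(1))
print("scene stand",unproj("scene",367,266,30))
m=imaging.camera_model("wrist"); s=bot.get_state()
T=Ro.from_euler("xyz",s["orientation"])
print("cam in tool",T.inv().apply(np.array(m["position"])-s["tcp_pos"]))
E
```

```text
stand [589.7 123.5]
jugfloor [ 621.4 -195.7]
jugrim [ 621.3 -194.3]
spout [ 549.7 -206.6]
handle [ 708.3 -184.7]
lid [ 510.9 -376.6]
knob [ 510.7 -374.8]
jarfl [ 362.2 -301. ]
jarrim [ 362.9 -298.8]
tumrim [507.5 376.7]
tumbase [508.7 382.2]
smrim [379.1 294. ]
smbase [377.7 297. ]
cork [416.2  -3.7]
scene stand [597.20477194 128.38691703]
cam in tool [  68.78783072    1.12454212 -142.66876413]
```

```bash
cat >> h.py <<'E'
# grasp-point based moves; p = pitch lean towards robot
def tcp(g,o): return list(np.array(g)+19*Ro.from_euler("xyz",o).apply([0,0,1]))
def pick(xy,h,o,up,effort,opening=1.0):
    bot.grip(opening); bot.move_ptp(tcp([*xy,up],o),o)
    bot.movel(tcp([*xy,h+25],o)); bot.movel(tcp([*xy,h],o),max_speed=60)
    bot.grip(0.0,effort); s=bot.get_state(); print("grip",s["opening"],s["gripper_force"],s["t"])
    bot.movel(tcp([*xy,up],o)); s=bot.get_state(); print("lifted",s["opening"],s["gripper_force"],s["t"])
def place(xy,h,o,up,opening=1.0):
    bot.move_ptp(tcp([*xy,up],o),o)
    bot.movel(tcp([*xy,h+20],o))
    hit=bot.movel(tcp([*xy,h-3],o),max_speed=25,threshold=4)
    s=bot.get_state(); print("down",hit,(s["tcp_pos"]-tcp([*xy,h],o)).round(1),s["contact_force"].round(1))
    bot.grip(opening); bot.dwell(.4); bot.movel(tcp([*xy,up],o)); print("t",bot.get_state()["t"])
D=[np.pi,0,np.pi]; L=[np.pi,0.35,-np.pi+0.14]
STAND=(589.7,123.5); JUG=(621.4,-195.); JAR=(362.6,-299.8); LID=(510.8,-375.6)
TUM=(508,379.5); SM=(378.4,295.5); MID=(605.6,-35.8); SPOUT=(492.7,-213.2)
E
python3 - <<'E'
from h import *
for xy,h,o in [(JAR,47,D),(JAR,260,D),(STAND,77,D),(STAND,260,D),(LID,37,D),(LID,260,D),(TUM,61,D),(TUM,260,D),(MID,61,D),(MID,260,D),(SM,35,L),(SM,220,L),(SPOUT,35,L),(SPOUT,220,L)]:
    q=solve_ik(tcp([*xy,h],o),o); print(xy,h,None if q is None else np.round(q,2))
pick(JAR,47,D,240,35)
cv2.imwrite("pics/w1.png",imaging.capture("top"))
E
```

```text
(362.6, -299.8) 47 [-0.85  0.44 -0.65  0.49  0.   -0.85]
(362.6, -299.8) 260 [-0.85  0.17 -0.37  1.03  0.   -0.85]
(589.7, 123.5) 77 [ 0.08  0.58 -0.27  0.72  0.    0.08]
(589.7, 123.5) 260 [ 0.08  0.42 -0.03  1.12  0.    0.08]
(510.8, -375.6) 37 [-0.75  0.68 -0.2   0.69  0.   -0.75]
(510.8, -375.6) 260 [-0.75  0.48  0.07  1.16  0.   -0.75]
(508, 379.5) 61 [ 0.53  0.65 -0.19  0.74  0.    0.53]
(508, 379.5) 260 [0.53 0.48 0.07 1.16 0.   0.53]
(605.6, -35.8) 61 [-0.18  0.61 -0.27  0.7   0.   -0.18]
(605.6, -35.8) 260 [-0.18  0.43 -0.02  1.13  0.   -0.18]
(378.4, 295.5) 35 [ 0.6   0.37 -0.94 -0.06 -0.15  0.44]
(378.4, 295.5) 220 [ 0.6   0.03 -0.71  0.51 -0.15  0.44]
(492.7, -213.2) 35 [-0.68  0.44 -0.78  0.11  0.25 -0.79]
(492.7, -213.2) 220 [-0.68  0.15 -0.57  0.61  0.25 -0.79]
grip 0.7969742423767059 39.53939516097307 5.375
lifted 0.795887937859294 39.93795158341527 6.8083
```

```bash
python3 - <<'E'
from h import *
place(STAND,77,D,260)
pick(LID,38,D,260,30)
a=imaging.capture("top"); b=imaging.capture("scene")
f=lambda i,x,y:cv2.resize(i[y:y+150,x:x+200],(400,300),interpolation=2)
cv2.imwrite("pics/c1.png",np.vstack([np.hstack([f(a,180,150),f(a,400,170)]),np.hstack([f(b,270,170),f(b,120,40)])]))
E
```

```text
down True [-0.3 -0.   0.5] [-1.2 -0.1  4.5]
t 12.675
grip 0.2667122583656268 29.44886416196823 17.35
lifted 0.26691362025048065 29.42402333021164 18.9833
```

View pics/c1.png

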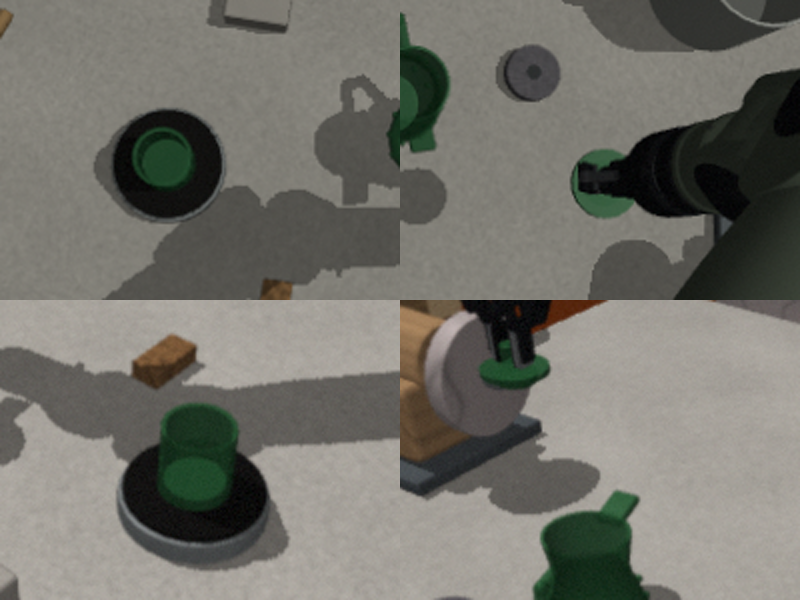

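The jar's floor disc is at about (263,231.5), centred on the stand's disc at (263.8,231.7). The lid hangs level in the gripper. Next I'll seat the lid and lift the tumbler.

```bash
python3 - <<'E'
from h import *
place(STAND,128,D,260,0.6)
pick(TUM,61,D,260,30)
a=imaging.capture("top"); b=imaging.capture("scene")
f=lambda i,x,y:cv2.resize(i[y:y+150,x:x+200],(400,300),interpolation=2)
cv2.imwrite("pics/c2.png",np.vstack([np.hstack([f(a,180,150),f(a,100,170)]),np.hstack([f(b,270,170),f(b,420,100)])]))
E
```

```text
down True [-0.3 -0.   0.4] [-0.1  0.4  4.3]
t 24.3667
grip 0.6535346960369063 31.85202118009329 28.1083
lifted 0.6586621997940039 31.78062714636326 29.5833
```

View pics/c2.png

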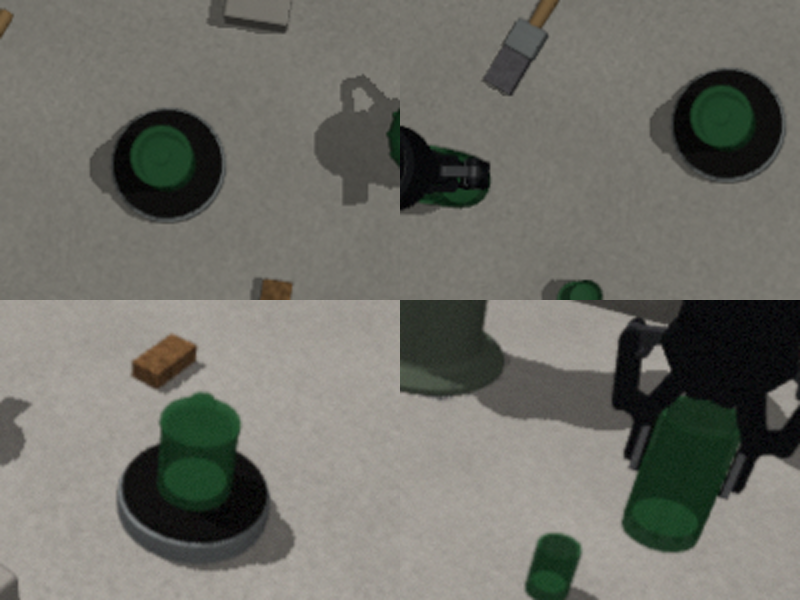

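The lid sits flush and centred on the jar. The tumbler is held square to the fingers; its apparent lean is perspective, since the small glass leans the same way. Next I'll place it and then the small glass.

```bash
python3 - <<'E'
from h import *
place(MID,61,D,260)
pick(SM,35,L,220,22)
cv2.imwrite("pics/top3.png",imaging.capture("top"))
E
```

```text
down True [-0.3  0.1  0.6] [-1.3  0.2  5.6]
t 35.625
grip 0.49395271094705534 21.80054834112525 39.5833
lifted 0.49394564686038983 22.4703180603683 40.9667
```

View pics/top3.png

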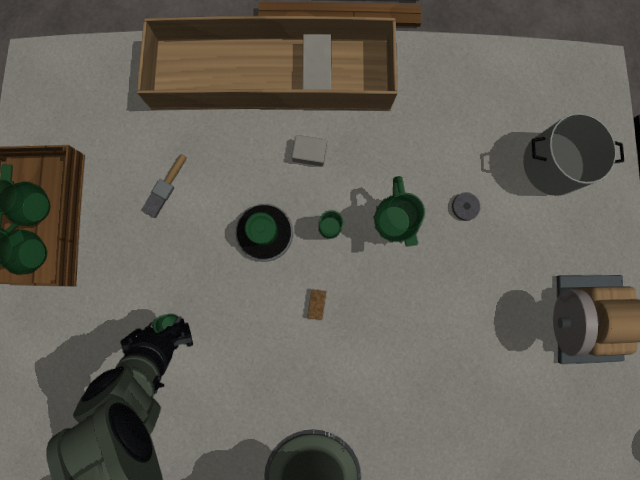

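The tumbler stands at (330,224), between stand and jug, and the small glass is in the gripper.

```bash
python3 - <<'E'
from h import *
place(SPOUT,35,L,220)
s=bot.get_state(); bot.move_ptp([380,0,350],D)
a=imaging.capture("top"); b=imaging.capture("scene")
f=lambda i,x,y:cv2.resize(i[y:y+150,x:x+200],(800,600),interpolation=2)
cv2.imwrite("pics/f1.png",f(a,230,170)); 
cv2.imwrite("pics/f2.png",b)
E
```

```text
down True [-0.2  0.2  0.4] [-1.4  0.2  4.7]
t 47.175
```

View pics/f1.png

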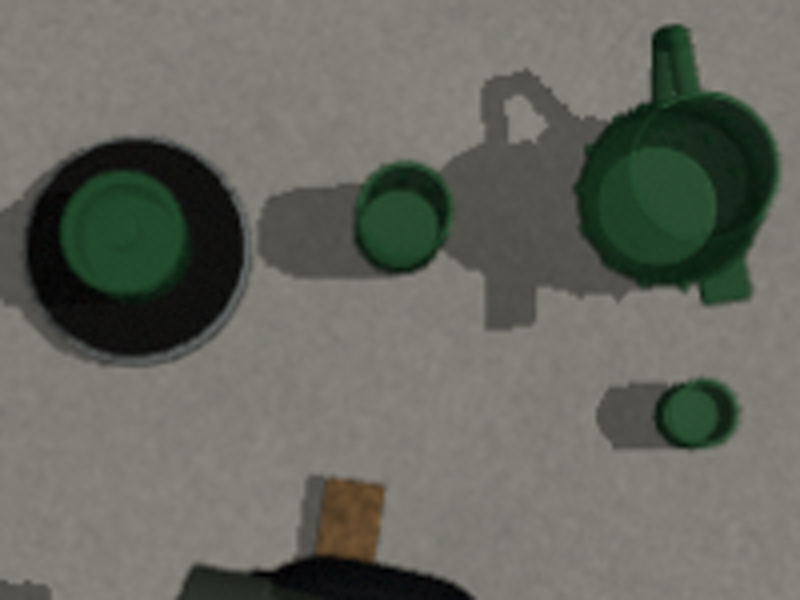

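View pics/f2.png

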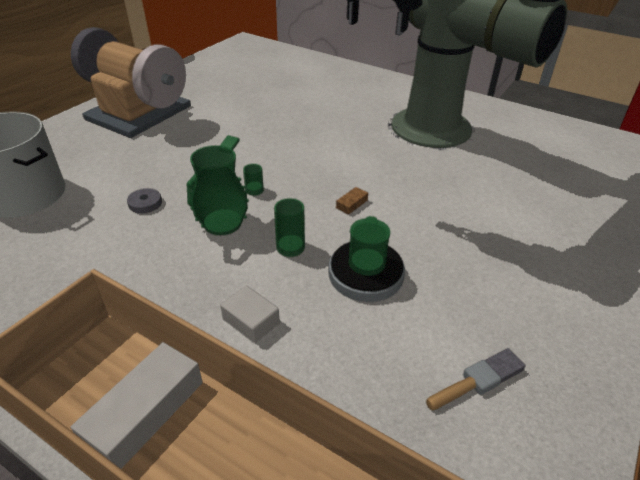

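The last pictures show everything upright. The jar, with its lid on, is centred on the stand. The tumbler's base is near (330,228), midway between stand and jug. The small glass at (403,273) is about 129 mm from the jug's axis, on the spout's line. The jug and the bystanders look unmoved.

```bash
python3 -c "
from h import *
print(bot.sign_off())"
```

```text
the job is handed in; nothing more can be done
None
```

The job is handed in at about 50 s of the 125 s allowed: jar on the stand with its lid on, tumbler midway between stand and jug, and small glass in front of the spout, all upright in the final pictures (the sign-off reported no verdict).

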